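Clear the catch tray into the organiser and close its lid

ROBOT

A 6-joint arm with a two-finger parallel gripper is mounted at the origin on the work surface. World frame = base frame: x ahead of the robot, y to its left, z up, the work surface at z = 0. Lengths are in m, angles in rad, forces in N, time in s.
With the tool pointing down it reaches from about 0.35 to 0.925 m from the base axis. Payload 6.4 kg.
Tool frame: the origin (TCP) lies at the very end of the fingers, on their centre line; the grasp point (between the pads) lies 19 mm behind it (hold_point_z is the distance from the TCP to the grasp point, in m); z points along the fingers, y is the line along which they close (so a half turn about z gives the same grasp; the last joint's range is limited). The gripper opens to 85 mm and grips with 20 to 120 N. Pads are 22 mm wide; open, the fingers measure 114 mm over their backs; the gripper's body (76 mm by 85 mm) begins 54 mm behind the grasp point. The pads swing forward as they close: fully open they stand 13 mm farther back than shut.
Start: joints at [-1.366, 0.245, 1.558, -0, 1.339, -0.174], TCP at [0.24, -0.604, 0.231] pointing down, gripper open.
Joint ranges: [-3.13, 3.13], [-1.02, 2.26], [0.13, 2.54], [-0.95, 4.09], [0.21, 2.88], [-2.74, 2.74]. Speed limits (rad/s): [2.57, 2.57, 3.14, 3.14, 3.14, 3.14].

INTERFACE

Orientations are given as a rotation vector (axis times angle).
In Python, from plant import * gives the robot as it stands. The module is installed in compiled form; this text tells all that it offers.
- The arm moves only by the tool send_rows, never from a script. Its argument "deltas" is a list of rows, each a list of 3 entries, a list of its own where there are three numbers: the opening in per cent of the stroke, from 0 (shut) to 100 (fully open), then the shift along the tool's x, y, z in mm, then the turn, a rotation vector about the tool's x, y, z in degrees. A call has 1 to 5 rows; each row is the pose to reach, as a shift and turn from the pose commanded when the call began, along the tool's axes at that moment; what a row does not reach only later rows make up. A row lasts 1/10 s, in which the tool goes at most 50 mm and 8.59 degrees, less where a joint would pass 70% of its speed; a pose out of reach is approached as far as the arm can. A call with a gripper value outside its range is refused whole. The fingers move at their own pace and stop on an object; the grip force is fixed at half the most. Time passes only in rows, so rows that repeat a pose let the fingers close. It gives the time, the measured TCP pose, the force, the opening and the grip force at its end, in the units of the state.
- observe(): the state, without advancing time (a new reading comes with each control period).
- capture(name): name is "scene" or "top"; returns a dict with "pixels" (400x640x3 uint8, blue, green, red), "depth" (400x640 float32, m along the optical axis (not along the pixel's ray), 0 where there is no reading), "fov_y" (degrees; the focal length in pixels is half the picture's height over the tangent of half this angle, whatever the lens; pixels are square), "cx", "cy" (the principal point, pixels), "eye" and "rotation" of the camera in the world. Camera axes: x right, y down, z forward; pixel columns grow to the right and rows downward; lengths in m; the calibration is good to about 2 mm. A picture is of the moment at which its call begins.
- hand_in(): hands the job in; it is judged then, once.
The state is a dict: "time": time; "joints": joint angles; "qvel": joint speeds; "tau": joint torques, N m; "position": TCP position; "orientation": TCP orientation; "contact_force": force on the tool from outside, world axes, zero at the start; "moment": the same for the moment, N m; "grip_width": finger opening in m; "grasp_force": force on a finger pad.
Only numpy, scipy, OpenCV 4.12 (cv2) and the standard library are available. Lean on these libraries where they do the work, as an engineer would, in place of code of your own. Each camera call takes 0.05 s, during which the arm holds its last target. There are 200 camera calls.

TASK

Collect the brass coupling and the round plastic cap from the catch tray under the waste pipe and put both in the open bay of the clear organiser box, lowering them in rather than dropping them from the top. Then slide the white lid along its guides, without lifting it off the box, until it drops fully home, flush in the recess over the bay, and let go. Leave the canister, hand brush, spanner and light switch as they are.

Things in the scene. Friction and masses are not known exactly. Their poses are not given: they have to be found in the camera images.
- tray: Fixed white plastic catch tray, 136 (x) x 310 (y) mm outside, rim 18 mm high, walls and floor 3 mm thick, on the 3 mm grey liner. Origin: centre of its underside. A fixed waste pipe crosses above it (see pipe), so the two fittings in it can only be reached with a tilted tool, about 35 degrees, the hand leaning to the tray's +x or -x side.
- pipe (a point): Middle of the axis of the fixed white waste pipe, 185 mm above the tray's underside and 12 mm to the tray's -x from its middle. Axes as the tray's. The pipe is 40 mm in diameter (collars and nuts up to 48), 440 mm long along y; two posts 22 x 16 mm at y = +-190 mm carry it.
- coupling: Loose brass pipe coupling, about 0.2 kg, lying in the tray about 60 mm from its middle along y, on either side: a flat-sided body 30 (x) x 34 (y) x 26 mm high with a 26 mm hexagon nut, 12 mm long, at each end; 54 mm long along its x. Origin: centre of its underside. Grip its body across y (34 mm).
- cap: Loose white plastic cap, about 0.05 kg, a plain upright cylinder 36 mm in diameter and 30 mm high with fine ribs and a grey disc on top, in the tray about 60 mm from its middle along y, on the side opposite the coupling. Origin: centre of its underside.
- coupling_center (a point): Centre of the coupling, 13 mm above its origin.
- cap_center (a point): Centre of the cap, 15 mm above its origin.
- organiser: Fixed clear acrylic organiser box on the liner, 254 (x) x 125 (y) x 81 mm high. Origin: on its underside; spans x = -150 to +104, y = +-62.5 mm. Open bay at +x; grey deck (fixed oddments below it), top at 75 mm, over x = -150 to -32 mm. The side walls (4 mm thick, 117 mm apart) rise to 81 mm and guide the lid, as does the end wall at x = +100 mm; the -x end of the deck has no wall.
- bay (a point): Centre of the bay's floor, 4 mm above the organiser's underside; axes as the organiser's. The bay is 118 (x) x 105 (y) mm inside and 66 mm deep up to the ledge that carries the lid.
- recess (a point): Centre of the lid's recess, at the height of its ledge (70 mm above the organiser's underside, 5 mm below the deck); axes as the organiser's. The recess is 132 (x) x 117 (y) mm around the mouth of the bay; its ledge is 6 to 8 mm wide.
- lid: Loose white plastic plate 128 (x) x 114 (y) x 5 mm, 0.11 kg, with an upright round knob 22 mm in diameter, 24 mm high, on its middle. Origin: centre of its underside. Starts on the deck between the guides, about 140 mm from the recess; slides to the organiser's +x until it falls 5 mm onto the ledge, top level with the deck. Home: origin within 3 mm of point recess.
- canister: Closed white ceramic canister, 96 mm in diameter, 118 mm high, standing beyond the work. Origin: centre of its underside. A bystander.
- brush: Yellow plastic hand brush, 270 mm long, black bristles down, lying on the liner beyond the work. Origin: on its underside, near its middle. A bystander.
- spanner: Steel spanner 180 mm long lying on the liner beyond the work. Origin: on its underside, near its middle. A bystander.
- switch (a joint): Small black toggle switch of the cupboard light, far side of the liner; 0 as it stands (rad). A bystander.
There are look-alikes about, which are no part of the job. Of the things like the coupling, leave any that is blue, orange or turquoise; of the rest the larger one is meant.

How it is judged:
On the way, in this order (a step that is already met when the one before it is completed fails the run):
1. coupling and cap both lie in the bay, let go (x of coupling_center in the frame of bay between -0.059 and 0.059 m and y of coupling_center in the frame of bay between -0.0525 and 0.0525 m and z of coupling_center in the frame of bay between 0 and 0.055 m and x of cap_center in the frame of bay between -0.059 and 0.059 m and y of cap_center in the frame of bay between -0.0525 and 0.0525 m and z of cap_center in the frame of bay between 0 and 0.055 m and contact force between each of coupling, cap and the fingers below 0.1 N), for 0.2 s.
2. the lid has dropped home in its recess (horizontal distance between lid and recess below 0.005 m and z of lid in the frame of recess below 0.002 m and angle between lid's own z axis and vertical below 0.02 rad), for 0.2 s.
At the end, for the whole second after the job is handed in: Coupling and cap lie at rest inside the bay (centres between its walls and less than 55 mm above its floor); the lid lies at rest in the recess, its centre within 5 mm of the recess centre, less than 2 mm above the ledge and level within 0.02 rad (all of step 2 and x of coupling_center in the frame of bay between -0.059 and 0.059 m and y of coupling_center in the frame of bay between -0.0525 and 0.0525 m and z of coupling_center in the frame of bay between 0 and 0.055 m and x of cap_center in the frame of bay between -0.059 and 0.059 m and y of cap_center in the frame of bay between -0.0525 and 0.0525 m and z of cap_center in the frame of bay between 0 and 0.055 m and linear speed of each of coupling, cap, lid below 0.03 m/s); the robot touches nothing.
It fails at once if a fitting is dropped into the bay (falls faster than 0.9 m/s, about 4 cm of free fall) ((x of coupling_center in the frame of bay between -0.059 and 0.059 m and y of coupling_center in the frame of bay between -0.0525 and 0.0525 m and contact force between coupling and the fingers below 0.1 N and linear speed of coupling above 0.9 m/s) or (x of cap_center in the frame of bay between -0.059 and 0.059 m and y of cap_center in the frame of bay between -0.0525 and 0.0525 m and contact force between cap and the fingers below 0.1 N and linear speed of cap above 0.9 m/s)).
It fails at once if the lid is lifted off the box (more than 15 mm above the deck) (z of lid in the frame of recess above 0.02 m).
It fails at once if canister, brush or spanner moved more than 20 mm, or the switch moved (distance of any of canister, brush, spanner from where it was at the start of the episode above 0.02 m or value of joint switch above 0.3 rad).
It also fails if it takes over 72 s, if anything falls off the work surface, if the arm or the gripper's body presses on something with over 40 N, if the wrist force passes 120 N, or if a joint passes its speed limit or range.

## Working session

There is one attempt and no reset: what is moved stays moved. The work goes in short steps, Python scripts to look and compute and a tool call to move; the robot and the scene stay as the last step left them, time stands still between calls to the robot, and variables do not carry over. Pictures are saved under pics/ and viewed, at most 10 in all, crops included, and the job is handed in when it is done.

Besides the shell and the picture viewer there is one more tool, called after "Emit:" as name(argument=value, ...) on one line, values as JSON. send_rows: Moves the arm, as the interface text tells. Its arguments: {"type":"object","properties":{"deltas":{"type":"array"}},"required":["deltas"]}

```bash
mkdir -p pics; cat > h.py <<'E'
from plant import *
import numpy as np, cv2
from scipy.spatial.transform import Rotation as R
def load(n,save=None):
    c=capture(n)
    if save: cv2.imwrite('pics/'+save+'.png',c['pixels']); np.savez('pics/'+save+'.npz',**c)
    return c
def f(c): return 200/np.tan(np.radians(float(c['fov_y']))/2)
def ray(c,u,v):
    d=np.array([(u-c['cx'])/f(c),(v-c['cy'])/f(c),1.]); return np.array(c['eye']),np.array(c['rotation'])@d
def plane(c,u,v,z):
    e,d=ray(c,u,v); return e+d*(z-e[2])/d[2]
def cloud(c):
    v,u=np.mgrid[0:400,0:640]; D=np.array(c['depth'])
    P=np.stack([(u-c['cx'])/f(c)*D,(v-c['cy'])/f(c)*D,D],-1)
    W=P@np.array(c['rotation']).T+np.array(c['eye']); W[D==0]=np.nan; return W
def delta(p,Rt):  # target pose -> tool-frame mm and deg from the measured pose
    s=observe(); R0=R.from_rotvec(s['orientation'])
    return np.round(R0.inv().apply(np.array(p)-s['position'])*1000,1), np.round(np.degrees((R0.inv()*Rt).as_rotvec()),2)
E
python3 - <<'E'
from h import *
for n in ('scene','top'):
    c=load(n,n+'0'); print(n,c['fov_y'],c['cx'],c['cy'],c['eye'],np.round(c['rotation'],3).tolist())
print(observe())
E
```

```text
scene 49.29037403775273 323.8318220922727 191.25520482756414 [ 1.2884863  -0.08921444  0.68490139] [-1.728, -1.618, 0.77]
top 53.61012311550094 322.37286307810587 204.76585294782015 [ 0.48885635 -0.03489566  1.16710925] [-2.178, 2.139, -0.074]
{'time': 0.1, 'joints': array([-1.36610768e+00,  2.45743580e-01,  1.55889626e+00, -2.53031643e-05,
        1.33869738e+00, -1.74119016e-01]), 'qvel': array([ 0.00050736, -0.00081799, -0.00161359,  0.00074791,  0.00010729,
       -0.00130978]), 'tau': array([-5.35046402e-04, -4.30671644e+01, -3.27128434e+01, -1.59359911e-04,
        2.81352113e-03, -3.07347300e-06]), 'position': array([ 0.24026279, -0.60342421,  0.2302887 ]), 'orientation': array([-3.08369593e+00, -5.91159057e-01,  8.05074784e-05]), 'contact_force': array([0.6845934 , 1.03185812, 0.45350907]), 'moment': array([ 0.01985162,  0.00270618, -0.01228617]), 'grasp_force': 0.0, 'grip_width': 0.0853106539156671}
```

```bash
sed -i "s/np.array(c\['rotation'\])/R.from_rotvec(c['rotation']).as_matrix()/g" h.py; grep -n rotation h.py
```

```text
10:    d=np.array([(u-c['cx'])/f(c),(v-c['cy'])/f(c),1.]); return np.array(c['eye']),R.from_rotvec(c['rotation']).as_matrix()@d
16:    W=P@R.from_rotvec(c['rotation']).as_matrix().T+np.array(c['eye']); W[D==0]=np.nan; return W
```

View pics/scene0.png

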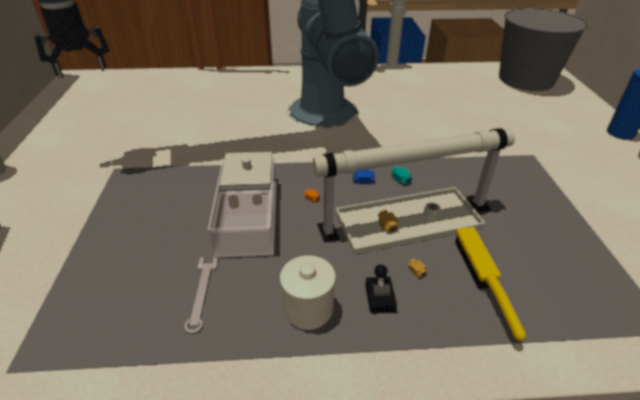

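View pics/top0.png

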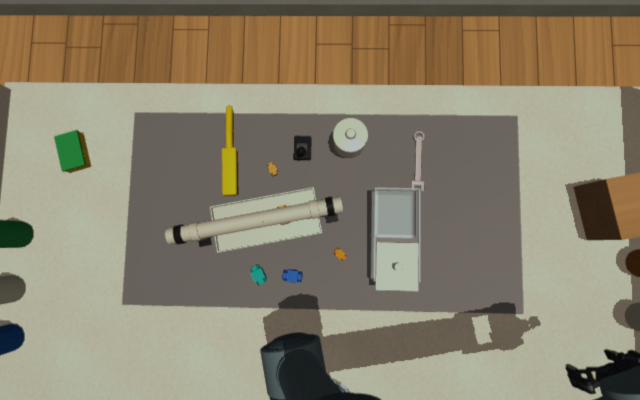

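```bash
python3 - <<'E'
from h import *
t=np.load('pics/top0.npz'); s=np.load('pics/scene0.npz')
Wt=cloud(t); Ws=cloud(s)
print('liner',Wt[130:140,450:500,2].mean(), Ws[200:220,100:150,2].mean())
def rect(W,m,name):
    P=W[m][:,:2].astype(np.float32); r=cv2.minAreaRect(P*1000); print(name,m.sum(),np.round(r[0],1),np.round(r[1],1),round(r[2],2),'z',np.round(np.nanpercentile(W[m][:,2],[5,50,95]),4))
b=t['pixels'].astype(int); z=Wt[...,2]
v,u=np.mgrid[0:400,0:640]
# tray rim
m=(z>.013)&(z<.03)&(u>200)&(u<335)&(v>180)&(v<258)&(b.min(2)>120); rect(Wt,m,'tray')
m=(z>.17)&(z<.24)&(u>160)&(u<350)&(v>190)&(v<250); rect(Wt,m,'pipe')
m=(z>.06)&(z<.1)&(u>360)&(u<430)&(v>180)&(v<300); rect(Wt,m,'org rim')
m=(z>.074)&(z<.09)&(u>370)&(u<425)&(v>238)&(v<295)&(b.min(2)>150); rect(Wt,m,'lid')
m=(z>.095)&(z<.13)&(u>370)&(u<425)&(v>238)&(v<295); rect(Wt,m,'knob')
# scene: coupling
hsv=cv2.cvtColor(s['pixels'],cv2.COLOR_BGR2HSV); h=hsv.astype(int)
m=(h[...,0]>12)&(h[...,0]<28)&(h[...,1]>120)&(v>195)&(v<240)&(u>365)&(u<410)
rect(Ws,m,'coupling scene'); print(np.nanmean(Ws[m],0))
m=(Ws[...,2]>.02)&(Ws[...,2]<.045)&(v>195)&(v<225)&(u>415)&(u<450); rect(Ws,m,'cap'); 
m=(Ws[...,2]>.031)&(Ws[...,2]<.045)&(v>195)&(v<225)&(u>415)&(u<450); rect(Ws,m,'captop');print(np.nanmean(Ws[m],0))
cr=cv2.resize(s['pixels'][185:250,320:500],None,fx=4.4,fy=4.4,interpolation=cv2.INTER_CUBIC); cv2.imwrite('pics/crop1.png',cr)
E
```

```text
liner nan nan
tray 285 [555.3 163.5] [136.3 309.8] 11.64 z [0.0155 0.0206 0.0249]
pipe 2936 [543.1 161.1] [ 47.7 439.4] 11.66 z [0.1933 0.2049 0.2105]
org rim 3214 [ 506.3 -208.1] [126.7 278.2] 89.73 z [0.0704 0.0819 0.0858]
lid 1961 [ 436.2 -207.1] [136.6 122.1] 0.24 z [0.0792 0.0827 0.0858]
knob 58 [ 431.  -207.9] [18.5 20.9] 1.01 z [0.0984 0.1066 0.1099]
coupling scene 294 [570.9 115.3] [52.9 45.9] 14.4 z [0.0128 0.0295 0.0325]
[0.57938434 0.10895898 0.02664587]
cap 203 [548.8 218. ] [37.2 37.5] 29.02 z [0.0214 0.0338 0.0366]
captop 134 [547.1 217.7] [31.6 37.2] 74.83 z [0.0322 0.0347 0.0369]
[0.54880473 0.21706818 0.03467233]
```

View pics/crop1.png

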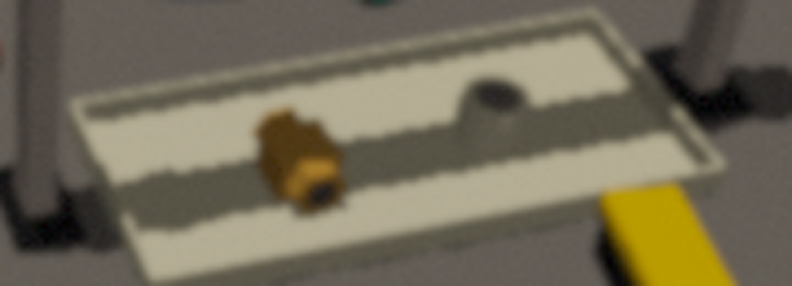

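```bash
cat >> h.py <<'E'
def tgt(yaw,t):
    c,s=np.cos(np.radians(t)),np.sin(np.radians(t))
    return R.from_euler('z',yaw,degrees=True)*R.from_matrix(np.array([[c,0,s],[0,-1,0],[s,0,-c]]))
E
python3 - <<'E'
from h import *
t=np.load('pics/top0.npz'); s=np.load('pics/scene0.npz')
Wt=cloud(t); Ws=cloud(s); v,u=np.mgrid[0:400,0:640]
h=cv2.cvtColor(s['pixels'],cv2.COLOR_BGR2HSV).astype(int)
m=(h[...,0]>10)&(h[...,0]<30)&(h[...,1]>110)&(v>195)&(v<240)&(u>365)&(u<410)
for lo in (.022,.027,.030):
    P=Ws[m&(Ws[...,2]>lo)&(Ws[...,2]<.04)]; r=cv2.minAreaRect((P[:,:2]*1000).astype(np.float32)); w,V=np.linalg.eigh(np.cov(P[:,:2].T))
    print(lo,len(P),np.round(r[0],1),np.round(r[1],1),round(r[2],1),'pca',round(np.degrees(np.arctan2(V[1,1],V[0,1])),1))
Mm=m.astype(np.uint8); print(cv2.minAreaRect(np.argwhere(Mm)[:,::-1].astype(np.float32)))
T=R.from_euler('z',11.64,degrees=True)
P=Ws[m&(Ws[...,2]>.022)]-[.5553,.1635,.003]; Q=T.inv().apply(P)*1000
print('tray frame ranges',np.round(np.percentile(Q,[0,5,50,95,100],axis=0),1).tolist())
b=t['pixels']; mm=(cv2.cvtColor(b,cv2.COLOR_BGR2HSV)[...,1]>0)&(u>366)&(u<426)&(v>182)&(v<300)
# organiser: side walls in top view
W=Wt
for x in (.53,.56,.60,.45):
    q=mm&(abs(W[...,0]-x)<.004)&(W[...,2]>.06); print(x,np.round(np.nanpercentile(W[q][:,1],[1,50,99]),4),np.round(np.nanpercentile(W[q][:,2],[5,95]),3))
q=mm&(W[...,2]>.065)&(abs(W[...,1]+.208)<.03); print('x range',np.nanpercentile(W[q][:,0],[0,100]))
q=mm&(W[...,2]<.06); print('floor',np.nanpercentile(W[q],[2,50,98],axis=0))
E
```

```text
0.022 237 [573.8 109.3] [54.9 33.8] 24.0 pca -161.9
0.027 193 [573.  109.5] [54.1 32.2] 21.7 pca -161.3
0.03 123 [572.1 110.3] [53.5 31.6] 16.2 pca -162.6
((387.25006103515625, 221.2500457763672), (23.33452033996582, 16.970561981201172), 45.0)
tray frame ranges [[-21.1, -72.7, 19.0], [-15.1, -71.3, 20.4], [11.2, -57.4, 27.1], [31.4, -42.2, 29.6], [33.6, -37.3, 31.7]]
0.53 [-0.2704 -0.2609 -0.1452] [0.062 0.086]
0.56 [-0.2706 -0.2611 -0.1452] [0.068 0.086]
0.6 [-0.2712 -0.2613 -0.1455] [0.067 0.085]
0.45 [-0.2697 -0.2088 -0.145 ] [0.079 0.086]
x range [0.36714156 0.64408946]
floor [[ 0.33474693 -0.30200381 -0.00121057]
 [ 0.55375217 -0.21289929  0.00473637]
 [ 0.6670777  -0.13433199  0.05105295]]
```

```bash
cat >> h.py <<'E'
def chain(*ps):  # successive deltas from the measured pose through (p mm, yaw, tilt)
    s=observe(); p0=np.array(s['position'])*1000; R0=R.from_rotvec(s['orientation'])
    for p,yaw,t in ps:
        Rt=tgt(yaw,t); print(np.round(R0.inv().apply(np.array(p)-p0),1).tolist(),np.round(np.degrees((R0.inv()*Rt).as_rotvec()),2).tolist(),'|d|',round(np.linalg.norm(np.array(p)-p0)))
        p0,R0=np.array(p,float),Rt
def along(c,yaw,t,s): return np.array(c)+s*tgt(yaw,t).as_matrix()[:,2]
E
python3 - <<'E'
from h import *
c=[573,109.5,19]
P1=along(c,19,37,-130); G=along(c,19,37,8); print(P1,G)
chain(([390,-220,250],20,15),(P1+[-10,0,30],19,37),(P1,19,37),(G,19,37))
E
```

```text
[499.02645315  84.02886517 122.82261631] [577.55221827 111.06745445  12.61091592]
[280.9, -300.9, -19.1] [-0.32, 14.98, 1.68] |d| 412
[165.2, -251.8, 144.9] [-0.44, 22.0, 0.9] |d| 334
[-10.5, 3.3, 29.6] [0.0, 0.0, 0.0] |d| 32
[0.0, 0.0, 138.0] [0.0, 0.0, 0.0] |d| 138
```

Emit:
send_rows(deltas=[[100,[40,-42,-4],[0,2,0]],[100,[75,-80,-6],[0,4,0]],[100,[110,-118,-8],[0,6,0]],[100,[145,-155,-10],[0,8,1]],[100,[180,-193,-12],[0,10,1]]])

```text
time: 0.6
position: [0.3315, -0.3692, 0.2423]
orientation: [-3.046, -0.555, -0.268]
contact_force: [0.5, 0.0, 0.2]
grip_width: 0.0853
grasp_force: 0.0
```

```bash
python3 - <<'E'
from h import *
s=observe(); print(s['position'],np.round(s['joints'],3))
P1=along([573,109.5,19],19,37,-130)
chain(([395,-200,250],20,18),(P1+[-10,0,30],19,37),(P1,19,37))
E
```

```text
[ 0.33149064 -0.36919457  0.24228759] [-1.161 -0.166  1.968  0.181  1.337  0.007]
[118.6, -135.9, 13.6] [-0.3, 7.91, 0.61] |d| 181
[146.4, -234.7, 149.7] [-0.46, 19.0, 0.89] |d| 315
[-10.5, 3.3, 29.6] [0.0, 0.0, 0.0] |d| 32
```

Emit:
send_rows(deltas=[[100,[24,-27,3],[0,1.5,0]],[100,[48,-54,6],[0,3,0]],[100,[75,-85,8],[0,5,0]],[100,[100,-115,11],[0,6.5,0.5]],[100,[119,-136,13],[0,8,0.5]]])

```text
time: 1.1
position: [0.3949, -0.1996, 0.2504]
orientation: [-2.998, -0.535, -0.475]
contact_force: [0.8, -0.3, 0.1]
grip_width: 0.0855
grasp_force: 0.0
```

Emit:
send_rows(deltas=[[100,[20,-34,20],[0,4,0]],[100,[40,-68,40],[0,8,0]],[100,[63,-100,62],[0,12,0]],[100,[83,-134,85],[0,16,0]],[100,[104,-168,107],[0,19,0.9]]])

```text
time: 1.6
position: [0.4602, 0.003, 0.1809]
orientation: [-2.832, -0.477, -0.948]
contact_force: [0.7, 0.8, 0.1]
grip_width: 0.0855
grasp_force: 0.0
```

```bash
python3 - <<'E'
from h import *
s=observe(); print(s['position'],np.round(s['joints'],3))
c=[573,109.5,19]
P1=along(c,19,37,-130)
chain((P1,19,37),(along(c,19,37,8),19,37))
E
```

```text
[0.46016931 0.00299351 0.18085305] [-0.516 -0.539  2.446  0.636  0.887  0.398]
[15.2, -63.0, 85.1] [-0.7, -0.12, -0.13] |d| 107
[0.0, 0.0, 138.0] [0.0, 0.0, 0.0] |d| 138
```

Emit:
send_rows(deltas=[[100,[5,-16,10],[0,0,0]],[100,[10,-32,30],[0,0,0]],[100,[15,-48,55],[0,0,0]],[100,[15,-63,75],[-0.5,0,0]],[100,[15,-63,85],[-0.7,0,0]]])

```text
time: 2.1
position: [0.4974, 0.085, 0.1213]
orientation: [-2.842, -0.479, -0.945]
contact_force: [0.3, 0.9, -0.8]
grip_width: 0.0857
grasp_force: 0.0
```

```bash
python3 - <<'E'
from h import *
s=observe(); print(s['position'],np.round(s['joints'],3))
c=[573,109.5,19]
chain((along(c,19,37,8),19,37))
cs=load('scene','s1')
E
```

```text
[0.49742972 0.08495243 0.12130928] [-0.226 -0.275  2.393  0.652  0.557  0.531]
[2.3, 2.0, 137.5] [-0.25, 0.19, 0.06] |d| 138
```

View pics/s1.png

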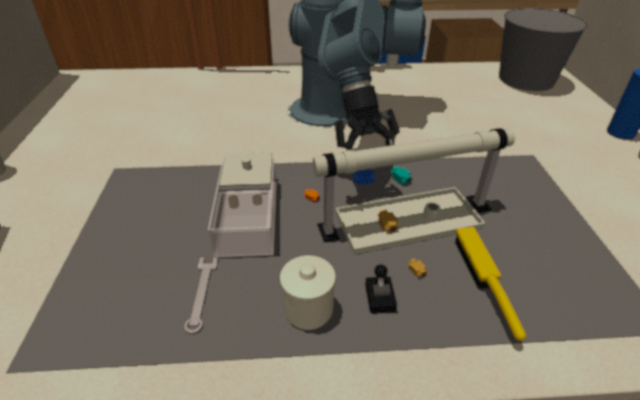

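Emit:
send_rows(deltas=[[100,[2,2,25],[0,0,0]],[100,[2,2,50],[0,0,0]],[100,[2,2,72],[0,0,0]],[100,[2,2,90],[0,0,0]],[100,[2,2,105],[0,0,0]]])

```text
time: 2.65
position: [0.5609, 0.1018, 0.0402]
orientation: [-2.844, -0.475, -0.95]
contact_force: [-0.7, -0.0, 0.0]
grip_width: 0.0856
grasp_force: 0.0
```

```bash
python3 - <<'E'
from h import *
s=observe(); print(s['position'],np.round(s['joints'],3),s['contact_force'])
c=[573,109.5,19]
chain((along(c,19,37,8),19,37))
E
```

```text
[0.56094883 0.10183442 0.04018562] [-0.148  0.112  2.24   0.966  0.345  0.241] [-0.6684377  -0.02932007  0.01854041]
[-1.6, -3.3, 33.3] [-0.07, 0.04, -0.06] |d| 33
```

Emit:
send_rows(deltas=[[100,[-1,-2,8],[0,0,0]],[100,[-1.5,-3,16],[0,0,0]],[100,[-1.5,-3,24],[0,0,0]],[100,[-1.5,-3,30],[0,0,0]],[100,[-1.5,-3,33],[0,0,0]]])

```text
time: 3.15
position: [0.5776, 0.1107, 0.0136]
orientation: [-2.844, -0.475, -0.951]
contact_force: [0.2, -0.3, -0.3]
grip_width: 0.0856
grasp_force: 0.0
```

```bash
python3 - <<'E'
from h import *
s=observe(); print(s['position'],np.round(s['joints'],3),s['contact_force'])
c=[573,109.5,19]
chain((along(c,19,37,8),19,37))
cs=load('scene','s2'); cv2.imwrite('pics/s2c.png',cv2.resize(cs['pixels'][130:250,300:480],None,fx=4,fy=4,interpolation=cv2.INTER_CUBIC))
E
```

```text
[0.57755219 0.11070043 0.01355535] [-0.121  0.218  2.19   1.103  0.3    0.116] [ 0.20435072 -0.27271847 -0.33163499]
[-0.5, -0.3, 0.8] [-0.05, 0.01, -0.05] |d| 1
```

View pics/s2c.png

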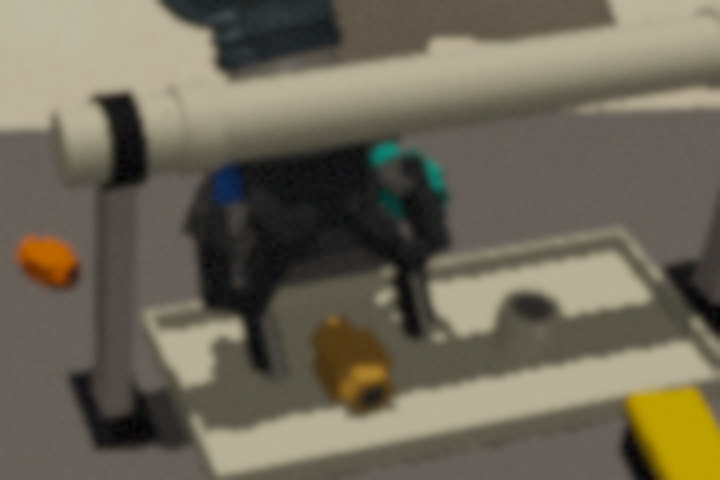

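Emit:
send_rows(deltas=[[35,[0,0,0.5],[0,0,0]],[20,[0,0,0.5],[0,0,0]],[10,[0,0,0.5],[0,0,0]],[10,[0,0,0.5],[0,0,0]],[10,[0,0,0.5],[0,0,0]]])

```text
time: 3.7
position: [0.5779, 0.1111, 0.0138]
orientation: [-2.843, -0.476, -0.952]
contact_force: [-3.1, -0.4, 5.5]
grip_width: 0.0327
grasp_force: 60.1
```

Emit:
send_rows(deltas=[[0,[0,0,0],[0,0,0]],[0,[0,0,0],[0,0,0]],[0,[0,0,-3],[0,0,0]],[0,[0,0,-8],[0,0,0]],[0,[0,0,-15],[0,0,0]]])

```text
time: 4.2
position: [0.5682, 0.108, 0.0248]
orientation: [-2.844, -0.475, -0.949]
contact_force: [0.8, 0.8, -2.8]
grip_width: 0.033
grasp_force: 59.5
```

```bash
python3 - <<'E'
from h import *
c=[573,109.5,19]
chain((along(c,19,37,-130),19,37),([430,-30,200],15,25),([500,-150,200],5,10),([602,-208,150],0,0),([602,-208,50],0,0))
E
```

```text
[0.3, -0.0, -122.3] [-0.08, 0.09, -0.05] |d| 122
[-35.3, 85.3, -123.3] [-2.06, -12.0, 3.43] |d| 154
[33.1, 134.0, 15.4] [-3.02, -14.96, 9.56] |d| 139
[86.4, 66.7, 66.0] [-0.44, -9.99, 4.99] |d| 128
[0.0, 0.0, 100.0] [0.0, 0.0, 0.0] |d| 100
```

Emit:
send_rows(deltas=[[0,[0,0,-22],[0,0,0]],[0,[0,0,-45],[0,0,0]],[0,[0,0,-70],[0,0,0]],[0,[0,0,-97],[0,0,0]],[0,[0,0,-122],[0,0,0]]])

```text
time: 4.7
position: [0.4983, 0.0838, 0.1231]
orientation: [-2.844, -0.476, -0.949]
contact_force: [0.1, -0.1, -1.6]
grip_width: 0.0332
grasp_force: 59.9
```

Emit:
send_rows(deltas=[[0,[-7,17,-25],[-0.4,-2.4,0.7]],[0,[-14,34,-50],[-0.8,-4.8,1.4]],[0,[-21,51,-75],[-1.2,-7.2,2.1]],[0,[-28,68,-100],[-1.6,-9.6,2.8]],[0,[-35,85,-123],[-2,-12,3.4]]])

```text
time: 5.2
position: [0.4296, -0.0305, 0.2004]
orientation: [-2.988, -0.393, -0.658]
contact_force: [0.9, -0.5, -2.1]
grip_width: 0.0328
grasp_force: 60.0
```

Emit:
send_rows(deltas=[[0,[7,27,3],[-0.6,-3,2]],[0,[14,54,6],[-1.2,-6,4]],[0,[21,81,9],[-1.8,-9,6]],[0,[27,108,12],[-2.4,-12,8]],[0,[33,134,15],[-3,-15,9.5]]])

```text
time: 5.7
position: [0.5007, -0.1508, 0.1998]
orientation: [-3.119, -0.136, -0.266]
contact_force: [0.2, 0.6, -1.5]
grip_width: 0.0329
grasp_force: 60.0
```

```bash
python3 - <<'E'
from h import *
s=observe(); print(s['position'],np.round(s['joints'],3),s['grip_width'])
chain(([602,-208,150],0,0),([602,-208,50],0,0))
E
```

```text
[ 0.50065181 -0.15075249  0.19975062] [-0.561 -0.119  2.007  0.114  1.121  0.88 ] 0.032924617847225314
[86.2, 65.9, 65.2] [-0.46, -9.74, 4.97] |d| 127
[0.0, 0.0, 100.0] [0.0, 0.0, 0.0] |d| 100
```

Emit:
send_rows(deltas=[[0,[17,13,13],[0,-2,1]],[0,[34,26,26],[0,-4,2]],[0,[52,40,39],[0,-6,3]],[0,[70,54,52],[0,-8,4]],[0,[86,66,65],[-0.5,-9.7,5]]])

```text
time: 6.2
position: [0.6027, -0.2076, 0.1501]
orientation: [3.141, -0.0, 0.003]
contact_force: [-0.5, -0.3, -2.2]
grip_width: 0.033
grasp_force: 60.0
```

```bash
python3 - <<'E'
from h import *
s=observe(); print(s['position'],np.round(s['joints'],3),s['grip_width'])
chain(([602,-208,60],0,0),([602,-208,28],0,0))
t=load('top','t1'); s2=load('scene','s3')
A=cv2.resize(t['pixels'][170:310,340:460],(480,560),interpolation=cv2.INTER_CUBIC);B=cv2.resize(s2['pixels'][120:260,180:260],(320,560),interpolation=cv2.INTER_CUBIC)
cv2.imwrite('pics/m1.png',np.hstack([A,B]))
E
```

```text
[ 0.60266392 -0.20757414  0.1501074 ] [-0.509  0.296  1.652  0.     1.192  1.061] 0.033004074709630904
[-0.8, 0.4, 90.1] [0.03, -0.11, -0.0] |d| 90
[0.0, 0.0, 32.0] [0.0, 0.0, 0.0] |d| 32
```

View pics/m1.png

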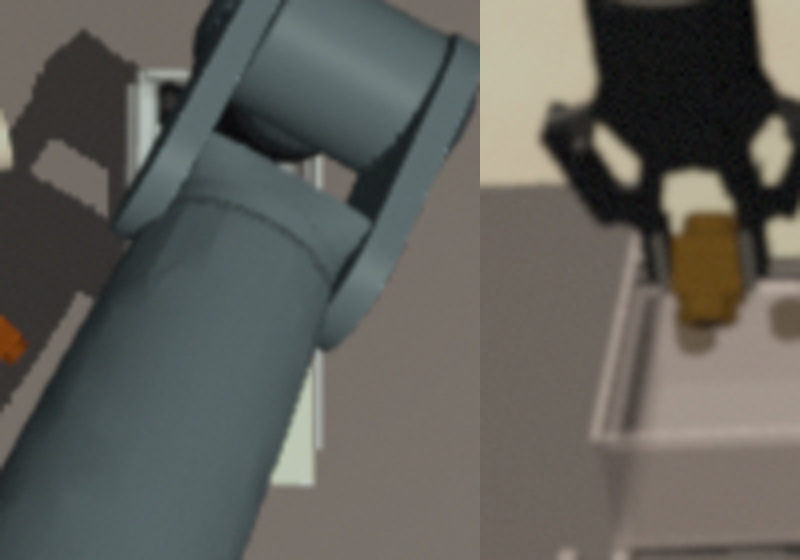

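Emit:
send_rows(deltas=[[0,[-1,0,25],[0,0,0]],[0,[-1,0,50],[0,0,0]],[0,[-1,0,75],[0,0,0]],[0,[-1,0,95],[0,0,0]],[0,[-1,0,108],[0,0,0]]])

```text
time: 6.8
position: [0.6, -0.2059, 0.0412]
orientation: [-3.14, -0.003, -0.002]
contact_force: [0.0, 0.5, -2.0]
grip_width: 0.0331
grasp_force: 60.1
```

Emit:
send_rows(deltas=[[0,[0,0,4],[0,0,0]],[0,[0,0,8],[0,0,0]],[0,[0,0,11],[0,0,0]],[0,[0,0,13],[0,0,0]],[0,[0,0,13],[0,0,0]]])

```text
time: 7.3
position: [0.602, -0.2067, 0.03]
orientation: [-3.141, -0.003, -0.007]
contact_force: [0.3, 1.0, -2.3]
grip_width: 0.0327
grasp_force: 60.0
```

Emit:
send_rows(deltas=[[0,[0,0,1.5],[0,0,0]],[0,[0,0,3],[0,0,0]],[0,[0,0,4],[0,0,0]],[0,[0,0,5],[0,0,0]],[0,[0,0,5],[0,0,0]]])

```text
time: 7.8
position: [0.602, -0.2067, 0.0253]
orientation: [-3.141, -0.003, -0.006]
contact_force: [-2.3, 0.6, 3.1]
grip_width: 0.0328
grasp_force: 60.7
```

Emit:
send_rows(deltas=[[45,[0,0,0],[0,0,0]],[55,[0,0,0],[0,0,0]],[55,[0,0,0],[0,0,0]],[55,[0,0,0],[0,0,0]],[55,[0,0,-10],[0,0,0]]])

```text
time: 8.3
position: [0.6009, -0.2063, 0.0335]
orientation: [-3.14, -0.002, -0.003]
contact_force: [-0.3, -0.6, 0.7]
grip_width: 0.0469
grasp_force: 0.0
```

Emit:
send_rows(deltas=[[55,[0,0,-20],[0,0,0]],[55,[0,0,-45],[0,0,0]],[55,[0,0,-75],[0,0,0]],[55,[0,0,-100],[0,0,0]],[75,[0,0,-125],[0,0,0]]])

```text
time: 8.8
position: [0.6011, -0.2058, 0.1607]
orientation: [-3.14, -0.004, -0.006]
contact_force: [0.1, 0.0, 0.2]
grip_width: 0.0602
grasp_force: 0.0
```

```bash
python3 - <<'E'
from h import *
s=observe(); print(s['position'],np.round(s['joints'],3),s['grip_width'])
c=[548.0,217.3,21]
y=14;t=37
P1=along(c,y,t,-130)
chain(([500,-150,200],5,10),([430,-30,200],15,25),(P1+[-45,-60,20],y,t),(P1,y,t),(along(c,y,t,8),y,t))
s2=load('scene','s4'); B=cv2.resize(s2['pixels'][120:270,180:300],None,fx=4,fy=4,interpolation=cv2.INTER_CUBIC)
cv2.imwrite('pics/m2.png',B)
E
```

```text
[ 0.60111619 -0.20584151  0.1607365 ] [-0.509  0.279  1.652  0.003  1.209  1.058] 0.06015597503267129
[-100.8, -56.2, -39.5] [0.34, 9.78, -4.85] |d| 122
[-58.4, -125.6, -10.3] [3.02, 14.96, -9.56] |d| 139
[13.6, -163.4, 67.2] [-0.52, 12.0, 0.86] |d| 177
[34.4, -47.3, 51.0] [0.0, 0.0, 0.0] |d| 78
[-0.0, -0.0, 138.0] [0.0, 0.0, 0.0] |d| 138
```

View pics/m2.png

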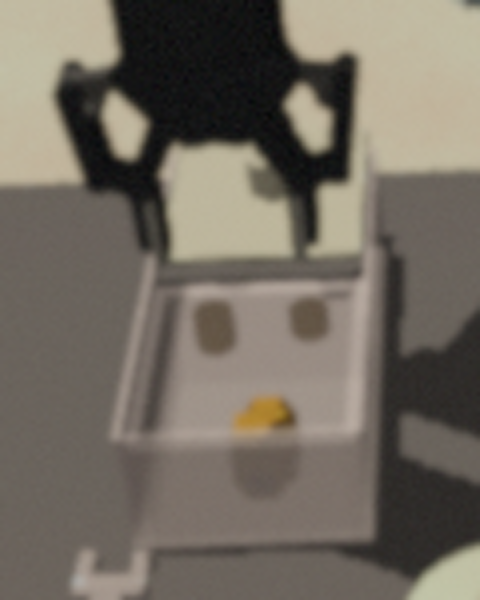

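```bash
cat > fk.py <<'E'
from h import *
from scipy.optimize import least_squares
S=[([-1.366,.2457,1.5589],[.24026,-.60342,.23029],[-3.0837,-.59116,0]),
([-1.161,-.166,1.968],[.33149,-.36919,.24229],[-3.046,-.555,-.268]),
([-.516,-.539,2.446],[.46017,.00299,.18085],[-2.832,-.477,-.948]),
([-.226,-.275,2.393],[.49743,.08495,.12131],[-2.842,-.479,-.945]),
([-.148,.112,2.24],[.56095,.10183,.04019],[-2.844,-.475,-.95]),
([-.121,.218,2.19],[.57755,.1107,.01356],[-2.844,-.475,-.951]),
([-.561,-.119,2.007],[.50065,-.15075,.19975],[-3.119,-.136,-.266]),
([-.509,.296,1.652],[.60266,-.20757,.15011],[3.141,0,.003])]
def wrist(q,j):
    a2,a3,h,r0,L,d=q; r=r0+a2*np.sin(j[1])+a3*np.sin(j[1]+j[2]); z=h+a2*np.cos(j[1])+a3*np.cos(j[1]+j[2])
    return np.array([r*np.cos(j[0])-d*np.sin(j[0]),r*np.sin(j[0])+d*np.cos(j[0]),z])
def res(q): return np.concatenate([wrist(q,j)+q[4]*R.from_rotvec(o).as_matrix()[:,2]-p for j,p,o in S])
q=least_squares(res,[.42,.4,.15,0,.25,.11]).x
def solve(p,yaw,t):
    T=tgt(yaw,t); w=np.array(p)/1000-q[4]*T.as_matrix()[:,2]
    s=least_squares(lambda j:wrist(q,j)-w,[np.arctan2(w[1],w[0])-.2,.2,2.1]); j=s.x
    F=R.from_euler('z',j[0])*R.from_euler('y',j[1]+j[2]); v=F.inv().apply(T.as_matrix()[:,2])
    return j,np.arccos(v[2]),np.arctan2(v[1],v[0]),s.cost
E
python3 - <<'E'
from fk import *
print(q,abs(res(q)).max())
print(solve([577.6,110.7,13.6],19,37))
c=[548.0,217.3,21]
for t in (31,34,37,40):
  for y in (8,14,20,26,32):
    j,j5,j4,c0=solve(along(c,y,t,8),y,t); print(t,y,np.round(j,2),'j5 %.2f j4 %.2f'%(j5,j4))
E
```

```text
[0.39360929 0.53122459 0.18610518 0.01511318 0.21119838 0.12115866] 0.013912445847677257
(array([-0.11457288,  0.18301665,  2.21461383]), np.float64(0.30017914304153154), np.float64(1.0722528704276766), np.float64(1.311230391717492e-19))
31 8 [0.18 0.21 2.15] j5 0.25 j4 -0.08
31 14 [0.15 0.21 2.15] j5 0.25 j4 0.19
31 20 [0.13 0.2  2.15] j5 0.28 j4 0.42
31 26 [0.11 0.2  2.15] j5 0.32 j4 0.59
31 32 [0.09 0.21 2.15] j5 0.37 j4 0.69
34 8 [0.18 0.2  2.17] j5 0.18 j4 -0.12
34 14 [0.15 0.2  2.18] j5 0.18 j4 0.29
34 20 [0.13 0.2  2.18] j5 0.22 j4 0.60
34 26 [0.1  0.2  2.18] j5 0.28 j4 0.77
34 32 [0.08 0.2  2.17] j5 0.35 j4 0.87
37 8 [0.18 0.2  2.19] j5 0.11 j4 -0.22
37 14 [0.15 0.19 2.2 ] j5 0.12 j4 0.49
37 20 [0.12 0.19 2.2 ] j5 0.18 j4 0.87
37 26 [0.1  0.19 2.2 ] j5 0.25 j4 1.02
37 32 [0.07 0.2  2.2 ] j5 0.33 j4 1.07
40 8 [0.18 0.2  2.21] j5 0.04 j4 -0.65
40 14 [0.15 0.19 2.22] j5 0.07 j4 1.06
40 20 [0.12 0.19 2.22] j5 0.15 j4 1.28
40 26 [0.09 0.19 2.22] j5 0.24 j4 1.30
40 32 [0.06 0.19 2.22] j5 0.33 j4 1.28
```

```bash
python3 - <<'E'
from fk import *
c=[548.0,217.3,21]; y,t=26,35.5
P1=along(c,y,t,-120); G=along(c,y,t,8); print(P1,G)
W=[([500,-150,200],5,10),([430,-30,200],15,25),([450,60,170],22,33),(P1,y,t),(G,y,t)]
for w in W: j,j5,j4,_=solve(*w); print(np.round(j,2),round(j5,2),round(j4,2))
chain(*W)
E
```

```text
[485.36811689 186.75238952 118.6938622 ] [552.17545887 219.33650737  14.48707585]
[-0.57 -0.12  2.01] 1.11 0.12
[-0.51 -0.54  2.36] 1.03 0.35
[-0.31 -0.51  2.43] 0.82 0.5
[ 0.03 -0.23  2.35] 0.5 0.52
[0.1  0.19 2.19] 0.26 0.89
[-103.0, -57.3, -35.4] [0.58, 9.4, -4.82] |d| 123
[-58.4, -125.6, -10.3] [3.02, 14.96, -9.56] |d| 139
[25.9, -81.8, 45.2] [3.4, 7.99, -6.13] |d| 97
[39.4, -104.3, 86.7] [2.25, 2.5, -3.31] |d| 141
[0.0, 0.0, 128.0] [0.0, 0.0, 0.0] |d| 128
```

Emit:
send_rows(deltas=[[75,[-20,-11,-7],[0,2,-1]],[80,[-40,-22,-14],[0,4,-2]],[100,[-60,-33,-21],[0,6,-3]],[100,[-82,-45,-28],[0.5,8,-4]],[100,[-103,-57,-35],[0.6,9.4,-4.8]]])

```text
time: 9.35
position: [0.4968, -0.1487, 0.1939]
orientation: [-3.115, -0.135, -0.263]
contact_force: [0.2, 0.4, 0.3]
grip_width: 0.0857
grasp_force: 0.0
```

Emit:
send_rows(deltas=[[100,[-12,-25,-2],[0.6,3,-2]],[100,[-24,-50,-4],[1.2,6,-4]],[100,[-36,-75,-6],[1.8,9,-6]],[100,[-47,-100,-8],[2.4,12,-8]],[100,[-58,-126,-10],[3,15,-9.5]]])

```text
time: 9.85
position: [0.4278, -0.028, 0.1945]
orientation: [-2.984, -0.39, -0.656]
contact_force: [0.1, 0.2, 0.2]
grip_width: 0.0856
grasp_force: 0.0
```

Emit:
send_rows(deltas=[[100,[5,-16,9],[0.7,1.6,-1.2]],[100,[10,-33,18],[1.4,3.2,-2.4]],[100,[15,-50,27],[2,4.8,-3.6]],[100,[20,-66,36],[2.7,6.4,-4.8]],[100,[26,-82,45],[3.4,8,-6]]])

```text
time: 10.35
position: [0.4481, 0.0621, 0.1648]
orientation: [-2.857, -0.548, -0.84]
contact_force: [0.4, 0.6, 0.7]
grip_width: 0.0854
grasp_force: 0.0
```

Emit:
send_rows(deltas=[[100,[8,-22,17],[0.5,0.5,-0.7]],[100,[16,-44,35],[0.9,1,-1.4]],[100,[24,-65,53],[1.4,1.5,-2]],[100,[32,-85,70],[1.8,2,-2.7]],[100,[39,-104,87],[2.2,2.5,-3.3]]])

```text
time: 10.85
position: [0.4836, 0.189, 0.1133]
orientation: [-2.794, -0.637, -0.887]
contact_force: [-0.4, -0.4, 1.0]
grip_width: 0.085
grasp_force: 0.0
```

```bash
python3 - <<'E'
from fk import *
s=observe(); print(s['position'],np.round(s['joints'],3))
c=[548.0,217.3,21]; y,t=26,35.5
chain((along(c,y,t,-32),y,t),(along(c,y,t,8),y,t))
s2=load('scene','s5'); W=cloud(s2); v,u=np.mgrid[0:400,0:640]
m=(W[...,2]>.031)&(W[...,2]<.042)&(v>195)&(v<225)&(u>415)&(u<450); print(m.sum(),np.nanmean(W[m],0))
E
```

```text
[0.48360869 0.18904439 0.1133387 ] [ 0.032 -0.208  2.351  0.539  0.487  0.74 ]
[3.9, 3.1, 84.0] [-0.22, 0.2, -0.38] |d| 84
[0.0, 0.0, 40.0] [0.0, 0.0, 0.0] |d| 40
137 [0.5491098  0.21731505 0.034729  ]
```

Emit:
send_rows(deltas=[[100,[2,2,10],[0,0,0]],[100,[4,3,30],[0,0,-0.3]],[100,[4,3,50],[0,0,-0.3]],[100,[4,3,70],[0,0,-0.3]],[100,[4,3,84],[0,0,-0.3]]])

```text
time: 11.4
position: [0.5314, 0.2079, 0.0464]
orientation: [-2.795, -0.643, -0.885]
contact_force: [-0.1, -0.0, 0.0]
grip_width: 0.0853
grasp_force: 0.0
```

```bash
python3 - <<'E'
from fk import *
s=observe(); print(s['position'],np.round(s['joints'],3),s['contact_force'])
c=[548.0,217.3,21]; y,t=26,35.5
chain((along(c,y,t,8),y,t))
E
```

```text
[0.53138442 0.20794598 0.04636782] [0.075 0.095 2.229 0.754 0.322 0.531] [-0.12975942 -0.01609374  0.0028006 ]
[1.0, -1.0, 39.7] [-0.2, 0.29, -0.15] |d| 40
```

Emit:
send_rows(deltas=[[100,[1,-1,10],[0,0,0]],[100,[1,-1,20],[0,0,0]],[100,[1,-1,30],[0,0,0]],[100,[1,-1,37],[0,0,0]],[100,[1,-1,40],[0,0,0]]])

```text
time: 11.9
position: [0.5525, 0.2192, 0.015]
orientation: [-2.795, -0.643, -0.887]
contact_force: [-0.2, -0.6, 0.4]
grip_width: 0.0854
grasp_force: 0.0
```

Emit:
send_rows(deltas=[[60,[0,0,0.5],[0,0,0]],[35,[0,0,0.5],[0,0,0]],[20,[0,0,0.5],[0,0,0]],[10,[0,0,0.5],[0,0,0]],[0,[0,0,0.5],[0,0,0]]])

```text
time: 12.4
position: [0.5533, 0.2191, 0.0158]
orientation: [-2.795, -0.643, -0.89]
contact_force: [-2.2, -1.1, 4.5]
grip_width: 0.0339
grasp_force: 59.8
```

Emit:
send_rows(deltas=[[0,[0,0,0],[0,0,0]],[0,[0,0,0],[0,0,0]],[0,[0,0,-3],[0,0,0]],[0,[0,0,-8],[0,0,0]],[0,[0,0,-15],[0,0,0]]])

```text
time: 12.9
position: [0.5446, 0.2151, 0.0273]
orientation: [-2.795, -0.643, -0.886]
contact_force: [-0.1, 0.1, -0.7]
grip_width: 0.0343
grasp_force: 59.6
```

```bash
python3 - <<'E'
from fk import *
s=observe(); print(s['position'],np.round(s['joints'],3),s['contact_force'])
c=[548.0,217.3,21]; y,t=26,35.5
chain((along(c,y,t,-120),y,t),([450,60,175],22,33),([430,-30,200],15,25),([490,-150,200],5,10),([546,-206,150],0,0))
E
```

```text
[0.54460692 0.21512707 0.02726851] [0.09  0.175 2.189 0.833 0.285 0.459] [-0.14543294  0.06399138 -0.70419657]
[-0.9, -0.8, -112.6] [-0.15, 0.27, -0.13] |d| 113
[-38.4, 98.4, -96.6] [-2.25, -2.5, 3.31] |d| 143
[-30.2, 76.0, -49.4] [-3.4, -7.99, 6.13] |d| 96
[24.4, 131.4, 11.4] [-3.02, -14.96, 9.56] |d| 134
[41.5, 60.7, 58.1] [-0.44, -9.99, 4.99] |d| 94
```

Emit:
send_rows(deltas=[[0,[0,0,-22],[0,0,0]],[0,[0,0,-45],[0,0,0]],[0,[0,0,-70],[0,0,0]],[0,[0,0,-93],[0,0,0]],[0,[-1,-1,-113],[0,0,0]]])

```text
time: 13.4
position: [0.4848, 0.1865, 0.1201]
orientation: [-2.795, -0.643, -0.889]
contact_force: [-0.5, -0.9, 0.1]
grip_width: 0.0339
grasp_force: 59.8
```

Emit:
send_rows(deltas=[[0,[-8,19,-19],[-0.5,-0.5,0.7]],[0,[-16,38,-38],[-0.9,-1,1.4]],[0,[-24,58,-58],[-1.4,-1.5,2]],[0,[-31,78,-77],[-1.8,-2,2.7]],[0,[-38,98,-97],[-2.2,-2.5,3.3]]])

```text
time: 13.9
position: [0.4492, 0.0597, 0.1762]
orientation: [-2.86, -0.554, -0.839]
contact_force: [0.1, -0.2, 0.0]
grip_width: 0.0342
grasp_force: 59.7
```

Emit:
send_rows(deltas=[[0,[-6,15,-10],[-0.7,-1.6,1.2]],[0,[-12,30,-20],[-1.4,-3.2,2.4]],[0,[-18,45,-30],[-2,-4.8,3.6]],[0,[-24,60,-40],[-2.7,-6.4,4.8]],[0,[-30,76,-49],[-3.4,-8,6]]])

```text
time: 14.4
position: [0.43, -0.0302, 0.2009]
orientation: [-2.989, -0.394, -0.653]
contact_force: [-0.3, 0.7, -1.0]
grip_width: 0.0341
grasp_force: 59.6
```

Emit:
send_rows(deltas=[[0,[5,26,2],[-0.6,-3,2]],[0,[10,52,4],[-1.2,-6,4]],[0,[15,78,6],[-1.8,-9,6]],[0,[20,105,8],[-2.4,-12,8]],[0,[24,131,11],[-3,-15,9.5]]])

```text
time: 14.9
position: [0.4905, -0.1501, 0.2007]
orientation: [-3.121, -0.138, -0.261]
contact_force: [0.3, 0.4, 0.2]
grip_width: 0.0342
grasp_force: 59.7
```

```bash
python3 - <<'E'
from h import *
s=observe(); print(s['position'],s['grip_width'])
chain(([544,-207,140],0,0),([544,-207,45],0,0))
E
```

```text
[ 0.49049205 -0.15014559  0.20067457] 0.03421431849141864
[37.5, 61.3, 67.9] [-0.4, -9.55, 5.05] |d| 99
[0.0, 0.0, 95.0] [0.0, 0.0, 0.0] |d| 95
```

Emit:
send_rows(deltas=[[0,[8,12,12],[0,-2,1]],[0,[16,25,25],[0,-4,2]],[0,[24,38,40],[0,-6,3]],[0,[31,50,54],[0,-8,4]],[0,[37,61,68],[-0.4,-9.5,5]]])

```text
time: 15.4
position: [0.5438, -0.2061, 0.1393]
orientation: [-3.141, -0.002, -0.002]
contact_force: [-0.5, -0.2, -0.2]
grip_width: 0.0339
grasp_force: 59.7
```

Emit:
send_rows(deltas=[[0,[0,0,20],[0,0,0]],[0,[0,0,40],[0,0,0]],[0,[0,0,62],[0,0,0]],[0,[0,0,82],[0,0,0]],[0,[0,0,95],[0,0,0]]])

```text
time: 15.9
position: [0.5428, -0.2047, 0.0431]
orientation: [-3.139, -0.004, -0.001]
contact_force: [-0.0, 0.8, -1.0]
grip_width: 0.0341
grasp_force: 59.7
```

Emit:
send_rows(deltas=[[0,[0,0,6],[0,0,0]],[0,[0,0,12],[0,0,0]],[0,[0,0,17],[0,0,0]],[0,[0,0,20],[0,0,0]],[0,[0,0,21],[0,0,0]]])

```text
time: 16.4
position: [0.5441, -0.2062, 0.0277]
orientation: [-3.141, -0.007, -0.001]
contact_force: [-17.4, 3.1, 29.0]
grip_width: 0.0339
grasp_force: 63.0
```

Emit:
send_rows(deltas=[[0,[0,0,-3],[0,0,0]],[0,[0,0,-5],[0,0,0]],[0,[0,0,-5],[0,0,0]]])

```text
time: 16.7
position: [0.5446, -0.2055, 0.0295]
orientation: [-3.141, -0.005, -0.007]
contact_force: [-1.3, -0.7, 1.0]
grip_width: 0.0341
grasp_force: 60.0
```

```bash
python3 - <<'E'
from h import *
print(observe()['contact_force'])
s2=load('scene','s6'); B=cv2.resize(s2['pixels'][140:265,190:290],None,fx=5,fy=4.5,interpolation=cv2.INTER_CUBIC)
cv2.imwrite('pics/m3.png',B)
E
```

```text
[-1.27656113 -0.73795685  1.04224697]
```

View pics/m3.png

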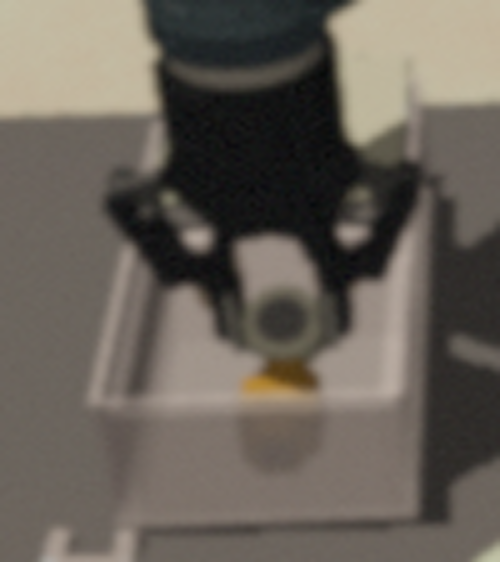

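Emit:
send_rows(deltas=[[0,[-3,0,0],[0,0,0]],[0,[-3,0,3],[0,0,0]],[45,[-3,0,3],[0,0,0]],[55,[-3,0,3],[0,0,0]],[55,[-3,0,3],[0,0,0]]])

```text
time: 17.25
position: [0.542, -0.2072, 0.0267]
orientation: [3.14, 0.004, 0.009]
contact_force: [0.1, -6.9, 3.3]
grip_width: 0.047
grasp_force: 0.0
```

Emit:
send_rows(deltas=[[55,[0,0,-5],[0,0,0]],[55,[0,0,-25],[0,0,0]],[55,[0,0,-50],[0,0,0]],[55,[0,0,-80],[0,0,0]],[55,[0,0,-110],[0,0,0]]])

```text
time: 17.75
position: [0.54, -0.2048, 0.1358]
orientation: [-3.139, -0.005, -0.002]
contact_force: [0.8, -0.1, 0.3]
grip_width: 0.0467
grasp_force: 0.0
```

Emit:
send_rows(deltas=[[55,[-25,0,-10],[0,0,0]],[55,[-60,0,-20],[0,0,0]],[55,[-90,0,-20],[0,0,0]],[55,[-110,0,-20],[0,0,0]],[55,[-110,0,-20],[0,0,0]]])

```text
time: 18.25
position: [0.4287, -0.205, 0.1545]
orientation: [-3.139, -0.003, -0.003]
contact_force: [0.4, 0.5, -0.6]
grip_width: 0.047
grasp_force: 0.0
```

```bash
python3 - <<'E'
from h import *
s=observe(); print(s['position'],s['contact_force'])
s2=load('scene','s7'); B=cv2.resize(s2['pixels'][130:265,190:290],None,fx=5,fy=4.4,interpolation=cv2.INTER_CUBIC)
cv2.imwrite('pics/m4.png',B)
W=cloud(s2); v,u=np.mgrid[0:400,0:640]
q=(W[...,0]>.52)&(W[...,0]<.63)&(W[...,1]>-.255)&(W[...,1]<-.16)&(W[...,2]>.012)&(W[...,2]<.075); print(q.sum(),np.nanpercentile(W[q],[5,50,95,99],axis=0))
E
```

```text
[ 0.42869092 -0.20501413  0.15451732] [ 0.44307276  0.53524727 -0.64127043]
331 [[ 0.52354115 -0.22053252  0.01840591]
 [ 0.54757362 -0.20383065  0.03235411]
 [ 0.58217968 -0.18766019  0.03730761]
 [ 0.58521151 -0.17771133  0.03996144]]
```

View pics/m4.png

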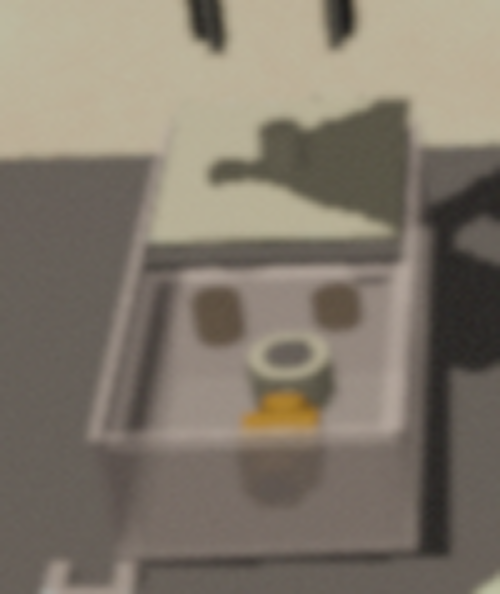

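Emit:
send_rows(deltas=[[0,[-10,1,0],[0,0,0]],[0,[-20,2,0],[0,0,0]],[0,[-30,2.5,0],[0,0,0]],[0,[-40,2.5,0],[0,0,0]],[0,[-40,2.5,0],[0,0,0]]])

```text
time: 18.8
position: [0.3896, -0.2082, 0.1549]
orientation: [-3.14, -0.003, -0.004]
contact_force: [0.0, -0.0, 0.4]
grip_width: 0.0
grasp_force: 0.0
```

Emit:
send_rows(deltas=[[0,[0,0,12],[0,0,0]],[0,[0,0,30],[0,0,0]],[0,[0,0,46],[0,0,0]],[0,[0,0,57],[0,0,0]],[0,[0,0,62],[0,0,0]]])

```text
time: 19.3
position: [0.3903, -0.2075, 0.0915]
orientation: [-3.138, -0.005, -0.002]
contact_force: [0.6, 0.4, 0.6]
grip_width: -0.0
grasp_force: 0.0
```

```bash
python3 - <<'E'
from h import *
s=observe(); print(s['position'],s['contact_force'],s['grip_width'],np.round(s['joints'],2))
chain(([410,-207.5,91],0,0))
E
```

```text
[ 0.3903106  -0.20754197  0.091499  ] [0.57335737 0.43277405 0.56160252] -2.002715053047555e-05 [-0.75 -0.07  2.17  0.    1.04  0.82]
[19.7, 0.0, 0.5] [-0.19, -0.08, 0.19] |d| 20
```

Emit:
send_rows(deltas=[[0,[12,0,0],[0,0,0]],[0,[21,0,0],[0,0,0]],[0,[30,0,0],[0,0,0]],[0,[40,0,0],[0,0,0]],[0,[50,0,0],[0,0,0]]])

```text
time: 19.8
position: [0.4421, -0.2082, 0.0938]
orientation: [-3.141, -0.005, -0.006]
contact_force: [-0.9, -0.4, 0.0]
grip_width: -0.0002
grasp_force: 0.5
```

Emit:
send_rows(deltas=[[0,[12,0,0],[0,0,0]],[0,[24,0,0],[0,0,0]],[0,[36,0,0],[0,0,0]],[0,[48,0,0],[0,0,0]],[0,[60,0,0],[0,0,0]]])

```text
time: 20.3
position: [0.5019, -0.2078, 0.0933]
orientation: [-3.14, -0.005, -0.005]
contact_force: [-0.1, -0.9, 0.7]
grip_width: -0.0
grasp_force: 0.2
```

```bash
python3 - <<'E'
from h import *
s=observe(); print(s['position'],s['contact_force'])
t=load('top','t2'); s2=load('scene','s8')
W=cloud(s2)
m=(W[...,2]>.097)&(W[...,2]<.112)&(W[...,0]>s['position'][0]+.012)&(W[...,0]<s['position'][0]+.05)&(abs(W[...,1]+.207)<.03)
print('knob',m.sum(),np.nanmean(W[m],0),np.nanmax(W[m],0))
B=cv2.resize(s2['pixels'][110:265,190:290],None,fx=4.5,fy=3.8,interpolation=cv2.INTER_CUBIC); cv2.imwrite('pics/m5.png',B)
E
```

```text
[ 0.50190472 -0.20780417  0.09333413] [-0.07802378 -0.92303443  0.73317779]
knob 83 [ 0.52787467 -0.20769061  0.10374828] [ 0.5392775  -0.19804992  0.11006692]
```

View pics/m5.png

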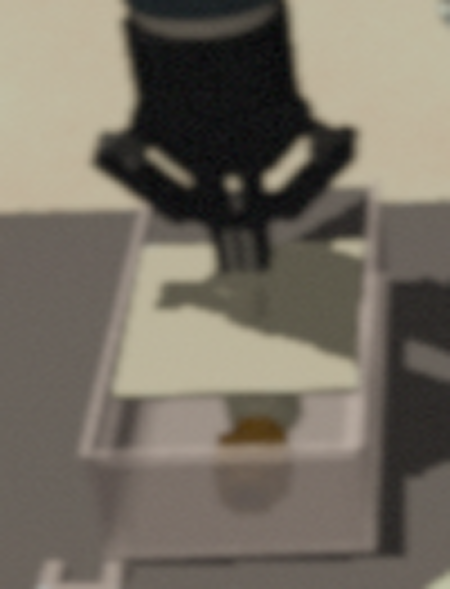

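Emit:
send_rows(deltas=[[0,[8,0,0],[0,0,0]],[0,[16,0,0],[0,0,0]],[0,[24,0,0],[0,0,0]],[0,[32,0,0],[0,0,0]],[0,[39,0,0],[0,0,0]]])

```text
time: 20.9
position: [0.5406, -0.2078, 0.0936]
orientation: [-3.14, -0.005, -0.005]
contact_force: [-0.3, -0.3, -0.8]
grip_width: -0.0001
grasp_force: 0.2
```

Emit:
send_rows(deltas=[[0,[3,0,0],[0,0,0]],[0,[6,0,0],[0,0,0]],[0,[9,0,0],[0,0,0]],[0,[11,0,0],[0,0,0]],[0,[11,0,0],[0,0,0]]])

```text
time: 21.4
position: [0.5511, -0.2077, 0.0937]
orientation: [-3.14, -0.005, -0.005]
contact_force: [0.3, -1.4, 0.7]
grip_width: 0.0
grasp_force: 0.0
```

```bash
cat > lid.py <<'E'
from h import *
s=observe(); print(s['position'],s['contact_force'])
s2=load('scene','s9'); W=cloud(s2); b=s2['pixels'].astype(int)
m=(W[...,2]>.097)&(W[...,2]<.112)&(W[...,0]>s['position'][0]+.012)&(W[...,0]<s['position'][0]+.05)&(abs(W[...,1]+.207)<.03)
print('knob',m.sum(),np.nanmean(W[m],0),np.nanmax(W[m],0))
m=(W[...,0]>.515)&(W[...,0]<.635)&(abs(W[...,1]+.207)<.05)&(W[...,2]>.06)&(W[...,2]<.09); P=W[m]
A=np.c_[P[:,0]-.574,P[:,1]+.207,np.ones(len(P))]
for _ in range(3):
    k=np.linalg.lstsq(A,P[:,2],rcond=None)[0]; r=abs(A@k-P[:,2]); A,P=A[r<.003],P[r<.003]
print('plane slope x,y,z at centre',k,len(P))
q=(abs(W[...,0]-.43)<.04)&(abs(W[...,1]+.207)<.045)&(W[...,2]>.06); print('deck z',np.nanmedian(W[q][:,2]),q.sum())
E
python3 lid.py
```

```text
[ 0.5510634  -0.20770646  0.0936775 ] [ 0.27745016 -1.39627731  0.74327135]
knob 79 [ 0.57551977 -0.2079244   0.1022938 ] [ 0.58540206 -0.19775487  0.11181857]
plane slope x,y,z at centre [-0.03858632 -0.00047898  0.07908527] 1575
deck z 0.379712096165561 582
```

Emit:
send_rows(deltas=[[0,[1,0,0],[0,0,0]],[0,[2,0,0],[0,0,0]],[0,[2.5,0,0],[0,0,0]],[0,[2.5,0,0],[0,0,0]]])

```text
time: 21.85
position: [0.5534, -0.2077, 0.0936]
orientation: [-3.14, -0.005, -0.005]
contact_force: [0.0, 0.1, -0.8]
grip_width: 0.0003
grasp_force: 0.2
```

```bash
python3 lid.py
```

```text
[ 0.55335916 -0.20770385  0.09363168] [ 0.04285822  0.14890638 -0.8341023 ]
knob 68 [ 0.57639678 -0.20824278  0.10077875] [ 0.58742539 -0.19804921  0.11030889]
plane slope x,y,z at centre [ 1.36317834e-03 -2.17564609e-05  7.66479289e-02] 1502
deck z 0.3776516870147551 503
```

Emit:
send_rows(deltas=[[0,[-4,0,0],[0,0,0]],[0,[-12,0,0],[0,0,0]],[0,[-20,0,-15],[0,0,0]],[0,[-25,0,-45],[0,0,0]],[0,[-30,0,-80],[0,0,0]]])

```text
time: 22.4
position: [0.5213, -0.2073, 0.173]
orientation: [-3.138, -0.005, -0.0]
contact_force: [0.8, -0.6, -0.1]
grip_width: 0.0
grasp_force: 0.0
```

Emit:
send_rows(deltas=[[0,[-20,0,-10],[0,0,0]],[0,[-40,0,-10],[0,0,0]],[0,[-60,0,-10],[0,0,0]],[0,[-60,0,-10],[0,0,0]],[0,[-60,0,-10],[0,0,0]]])

```text
time: 22.9
position: [0.463, -0.2082, 0.1835]
orientation: [-3.14, -0.004, -0.006]
contact_force: [-0.4, -0.4, 0.2]
grip_width: -0.0001
grasp_force: 0.0
```

```bash
sed -i "s/s\['position'\]\[0\]+.012/.55/; s/s\['position'\]\[0\]+.05)/.60)/" lid.py; python3 lid.py; python3 - <<'E'
from h import *
t=load('top','t3'); W=cloud(t); b=t['pixels'].astype(int)
m=(W[...,2]>.095)&(W[...,2]<.115)&(abs(W[...,0]-.574)<.03)&(abs(W[...,1]+.208)<.03); print('knob top',m.sum(),np.nanmean(W[m],0))
E
```

```text
[ 0.46301031 -0.20820451  0.18351699] [-0.38404238 -0.3537967   0.23526943]
knob 68 [ 0.57721135 -0.20842496  0.1002225 ] [ 0.58709457 -0.19811636  0.10249162]
plane slope x,y,z at centre [0.00068878 0.00105472 0.07667827] 1577
deck z 0.0775751607812929 1199
knob top 51 [ 0.57511006 -0.2071125   0.10160155]
```

Lid level with the deck (76.7 vs 77.6 mm measured), knob at the recess centre, arm clear.

```bash
python3 -c "
from plant import *
print(hand_in())"
```

```text
the job is handed in; nothing more can be done
None
```

The coupling and the cap are both in the bay, lowered in rather than dropped. The lid is level in its recess, about 1 mm off centre by measurement, with the arm clear. I handed the job in at about 23 s of the 72 s allowed; no verdict came back, and I did not re-measure the bystanders, though no move went near them.

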